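Swap the board of a control unit and close it up

TASK

The green board with the red stickers, inside the open black housing, is faulty: take it out and lay it flat in the red reject tray. Then rebuild the unit in this order: lay the good green board in the housing, put the copper shield can squarely over the yellow transformer so that it stands on the board, and put the finned cover squarely on the housing (each part may go either way round). Set every part down without dropping it, and leave the blue board where it lies.

Things in the scene. Friction and masses are not known exactly. Their poses are not given: they have to be found in the camera images.
- housing: Black open housing, fixed. Inside 120 (x) x 90 mm (y), walls 4 mm, rim 48 mm above the table. Along both x ends an inner ledge, 12 mm wide, top 12 mm above the table: a board rests on these, its x along the housing's x, with 6 mm of play all round. Two connector shrouds, 28 mm high, stick out 24 mm at +x. Origin: centre of the underside, on the table; z up.
- reject_tray: Red open tray, fixed, 180 (x) x 136 mm (y), 30 mm high, walls and floor 4 mm. Origin: centre of the underside, on the table; z up. A board may lie anywhere flat on its floor.
- faulty_board: Faulty green board: red sticker on its face, another on the transformer, a burnt spot. At the start it lies in the housing, underside 12 mm above the table. 108 (x) x 78 mm (y), 3 mm thick, flat below; at its centre a yellow transformer block with a black band, 24 (x) x 20 mm (y), rising 22 mm above the board: grip this. Other chips rise 2 mm. Origin: centre of the underside; z up. About 0.12 kg.
- new_board: Good green board: no red stickers; on the table. 108 (x) x 78 mm (y), 3 mm thick, flat below; at its centre a yellow transformer block with a black band, 24 (x) x 20 mm (y), rising 22 mm above the board: grip this. Other chips rise 2 mm. Origin: centre of the underside; z up. About 0.12 kg.
- shield_can: Copper can like an upside-down box, open below: outside 42 (x) x 38 mm (y) x 30 mm high, walls and top 3 mm, inside 36 x 32 x 27 mm; dark dots on top. Stands on the table; goes over the transformer, x along the board's x, with 6 mm of play all round, and stands on the board. Grip across x or y. Origin: centre of the open underside; z up. About 0.07 kg.
- cover: Dark plate 134 (x) x 104 mm (y) x 6 mm with an aluminium fin bank mid-top, 28 (x) x 50 mm (y) x 24 mm high: grip it across x, like a solid block. Below, a lip frame 108 x 78 mm, 8 mm deep, goes inside the housing with 6 mm of play all round; the plate lies on the rim, x along the housing's x. Origin: centre of the lip's underside (plate top 14 mm, fin tops 38 mm above it); z up. About 0.25 kg.
- blue_board: Blue circuit board with a white block, same size as the green ones, on the table: of another unit, to be left alone. Origin: centre of the underside; z up.
Things that resemble listed ones, but are neither listed nor needed, are in the scene too. What is shaped like the faulty_board but brown or pink is not meant.

How it is judged (in metres and radians):
On the way, in this order (a step that is already met when the one before it is completed fails the run):
1. the faulty board lies flat in the red reject tray, released (horizontal distance between faulty_board and reject_tray below 0.05 m and angle between faulty_board's own z axis and vertical below 0.1 rad and z of faulty_board in the frame of reject_tray between 0 and 0.009 m and linear speed of faulty_board below 0.03 m/s and contact force between the fingers and faulty_board below 0.1 N), for 0.2 s.
2. the good board lies on the ledges inside the housing, released (horizontal distance between new_board and housing below 0.012 m and angle between new_board's own z axis and vertical below 0.05 rad and z of new_board in the frame of housing between 0.009 and 0.015 m and angle between the x axis of new_board and the x axis of housing, either way round below 0.25 rad and linear speed of new_board below 0.03 m/s and contact force between the fingers and new_board below 0.1 N), for 0.2 s.
3. the shield can stands on the good board over the transformer, released (all of step 2 and horizontal distance between shield_can and new_board below 0.012 m and angle between shield_can's own z axis and vertical below 0.06 rad and z of shield_can in the frame of new_board between 0.001 and 0.006 m and angle between the x axis of shield_can and the x axis of new_board, either way round below 0.35 rad and linear speed of shield_can below 0.03 m/s and contact force between the fingers and shield_can below 0.1 N), for 0.2 s.
4. the cover lies on the housing's rim, lip inside, released (horizontal distance between cover and housing below 0.012 m and angle between cover's own z axis and vertical below 0.04 rad and z of cover in the frame of housing between 0.037 and 0.043 m and angle between the x axis of cover and the x axis of housing, either way round below 0.25 rad and linear speed of each of cover, shield_can below 0.03 m/s and contact force between the fingers and cover below 0.1 N and horizontal distance between shield_can and new_board below 0.012 m and angle between shield_can's own z axis and vertical below 0.06 rad and z of shield_can in the frame of new_board between 0.001 and 0.006 m and angle between the x axis of shield_can and the x axis of new_board, either way round below 0.35 rad and contact force between the fingers and shield_can below 0.1 N), for 0.2 s.
At the end, for the whole second after the job is handed in: Faulty board flat on the tray floor (50 mm); good board flat on the housing ledges (12 mm, 0.25 rad); can standing flat on that board over the transformer (12 mm, 0.35 rad); cover flat on the rim, lip inside (12 mm, 0.25 rad); heights within 3 mm (tray 5 mm); all released, at rest (all of step 1 and all of step 2 and all of step 4); the robot touches nothing.
It fails at once if the faulty board is dropped (falls faster than 0.6 m/s out of the fingers, a drop of about 20 mm) (linear speed of faulty_board above 0.6 m/s and contact force between the fingers and faulty_board below 0.05 N).
It fails at once if the new board is dropped (falls faster than 0.6 m/s out of the fingers, a drop of about 20 mm) (linear speed of new_board above 0.6 m/s and contact force between the fingers and new_board below 0.05 N).
It fails at once if the shield can is dropped (falls faster than 0.6 m/s out of the fingers, a drop of about 20 mm) (linear speed of shield_can above 0.6 m/s and contact force between the fingers and shield_can below 0.05 N).
It fails at once if the cover is dropped (falls faster than 0.6 m/s out of the fingers, a drop of about 20 mm) (linear speed of cover above 0.6 m/s and contact force between the fingers and cover below 0.05 N).
It fails at once if the blue board is moved by more than 30 mm (distance of blue_board from where it was at the start of the episode above 0.03 m).
It also fails if it takes over 141 s, if anything falls off the work surface, if the arm or the gripper's body presses on something with over 40 N, if the wrist force passes 120 N, or if a joint passes its speed limit or range.

ROBOT

A 6-joint arm with a two-finger parallel gripper is mounted at the origin on the work surface. World frame = base frame: x ahead of the robot, y to its left, z up, the work surface at z = 0. Lengths are in m, angles in degrees, forces in N, time in s.
With the tool pointing down it reaches from about 0.375 to 0.9 m from the base axis. Payload 3.1 kg.
Tool frame: the origin (TCP) lies midway between the tips of the shut fingers; the grasp point (between the pads) lies 19 mm behind it; z points along the fingers, y is the line along which they close (so a half turn about z gives the same grasp; the last joint's range is limited). The gripper opens to 85 mm and grips with 20 to 120 N. Pads are 22 mm wide; open, the fingers measure 114 mm over their backs; the gripper's body (76 mm by 85 mm) begins 54 mm behind the grasp point. The pads swing forward as they close: fully open they stand 13 mm farther back than shut.
Start: joints at [-10.227, 30.224, 82.088, -0, 67.689, -10.227], TCP at [0.625, 0, 0.231] pointing down, gripper open.
Joint ranges: [-176.69, 176.69], [-43.24, 126.21], [12.49, 139.97], [-82, 262], [0, 151.66], [-163.58, 163.58]. Speed limits (degrees/s): [159.86, 159.86, 180, 180, 180, 180].

INTERFACE

Orientations are given as [roll, pitch, yaw] about the fixed x, y, z axes, in that order (R = Rz(yaw) Ry(pitch) Rx(roll)).
In Python, from plant import r gives the robot as it stands. The module is installed in compiled form; this text tells all that it offers.
- The arm moves only by the tool send_rows, never from a script. Its argument "steps" is a list that holds one entry, the list of rows, each a list of 7 numbers: the shift along the world's x, y, z in m, then the turn, a rotation vector about the world's x, y, z in rad, then the opening, from 0 (shut) to 1 (fully open). In form: [[[dx, dy, dz, ax, ay, az, claw], ...]]. A call has 1 to 20 rows; each row is the pose to reach, as a shift and turn from the pose commanded when the call began; what a row does not reach only later rows make up. A row lasts 1/8 s, in which the tool goes at most 62.5 mm and 10.7 degrees, less where a joint would pass 70% of its speed; a pose out of reach is approached as far as the arm can. A call with a gripper value outside its range is refused whole. The fingers move at their own pace and stop on an object; the grip force is fixed at half the most. Time passes only in rows, so rows that repeat a pose let the fingers close. It gives the time, the measured TCP pose, the force, the opening and the grip force at its end, in the units of the state.
- r.sense(): the state, without advancing time (a new reading comes with each control period).
- r.read_camera(name): name is "scene" or "side" or "wrist"; returns the picture (420x560x3 uint8, red, green, blue); there is no depth.
- r.calibration(name): a dict with "vfov" (degrees; the focal length in pixels is half the picture's height over the tangent of half this angle, whatever the lens; pixels are square), "cx", "cy" (the principal point, pixels), "cam_to_world" (4x4, takes a point from camera to world coordinates). Camera axes: x right, y up, looking along -z (the intrinsics and any distortion apply to the point x, -y, -z); pixel columns grow to the right and rows downward; lengths in m; the calibration is good to about 2 mm. The wrist camera is an equidistant fisheye: a pixel r from the principal point sees the ray r / f radians off the axis. A picture is of the moment at which its call begins: read the wrist's pose just before it. calibration takes no time and is no camera call; for the wrist camera it gives the pose at the moment of the call.
- r.job_done(): hands the job in; it is judged then, once.
The state is a dict: "t": time; "joint_pos": joint angles; "dq": joint speeds; "joint_torque": joint torques, N m; "ee_pos": TCP position; "ee_rot": TCP orientation; "wrist_force": force on the tool from outside, world axes, zero at the start; "torque": the same for the moment, N m; "width": finger opening in m; "grasp_force": force on a finger pad.
Only numpy, scipy, OpenCV 4.12 (cv2) and the standard library are available. Lean on these libraries where they do the work, as an engineer would, in place of code of your own. Each camera call takes 0.05 s, during which the arm holds its last target. There are 200 camera calls.

## Working session

There is one attempt and no reset: what is moved stays moved. The work goes in short steps, Python scripts to look and compute and a tool call to move; the robot and the scene stay as the last step left them, time stands still between calls to the robot, and variables do not carry over. Pictures are saved under pics/ and viewed, at most 18 in all, crops included, and the job is handed in when it is done.

Besides the shell and the picture viewer there is one more tool, called after "Emit:" in YAML: its name, and indented under it one key for each argument. send_rows: Moves the arm, as the interface text tells. Its arguments: {"type":"object","properties":{"steps":{"type":"array","items":{"type":"array","items":{"type":"array","items":{"type":"number"}}}}},"required":["steps"]}

```bash
mkdir -p pics; python3 - <<'E'
from plant import r
import cv2,numpy as np
for n in("scene","side","wrist"):
    c=r.calibration(n);print(n,c["vfov"],c["cx"],c["cy"],np.round(c["cam_to_world"],3).tolist(),[k for k in c])
    cv2.imwrite(f"pics/{n}0.png",cv2.cvtColor(r.read_camera(n),cv2.COLOR_RGB2BGR))
print(r.sense())
E
```

```text
scene 44.3387873311278 274.8960633520939 216.88410190025974 [[-0.392, -0.75, 0.533, 1.167], [0.92, -0.317, 0.232, 0.208], [-0.005, 0.581, 0.814, 1.001], [0.0, 0.0, 0.0, 1.0]] ['vfov', 'cx', 'cy', 'cam_to_world']
side 57.751565075465514 280.12604785568493 209.9343527825381 [[0.905, 0.271, -0.328, 0.278], [-0.425, 0.535, -0.731, -0.686], [-0.023, 0.801, 0.599, 0.553], [0.0, 0.0, 0.0, 1.0]] ['vfov', 'cx', 'cy', 'cam_to_world']
wrist 65.70646984690485 285.95447559925196 209.47787529082734 [[1.0, -0.001, 0.002, 0.625], [-0.0, 0.963, 0.269, 0.07], [-0.003, -0.269, 0.963, 0.372], [0.0, 0.0, 0.0, 1.0]] ['vfov', 'cx', 'cy', 'cam_to_world']
{'t': 0.15, 'joint_pos': array([-1.02268344e+01,  3.02679172e+01,  8.21379980e+01,  1.04262907e-03,
        6.76881035e+01, -1.02273711e+01]), 'dq': array([ 0.02693142, -0.15151673, -0.2026814 ,  0.14095902,  0.01524594,
        0.06969168]), 'joint_torque': array([ 1.17890530e-03, -4.42742836e+01, -1.78276026e+01, -2.15643640e-04,
        5.61750654e-03, -9.84718270e-06]), 'ee_pos': array([6.24474466e-01, 1.34394272e-04, 2.30554154e-01]), 'ee_rot': array([-1.79907646e+02, -1.76420641e-02,  9.00001258e+01]), 'wrist_force': array([-0.12370424,  0.0953369 ,  0.51521701]), 'torque': array([-0.07190536, -0.00116854, -0.00570066]), 'grasp_force': 0.0, 'width': 0.08516159395267818}
```

View pics/scene0.png

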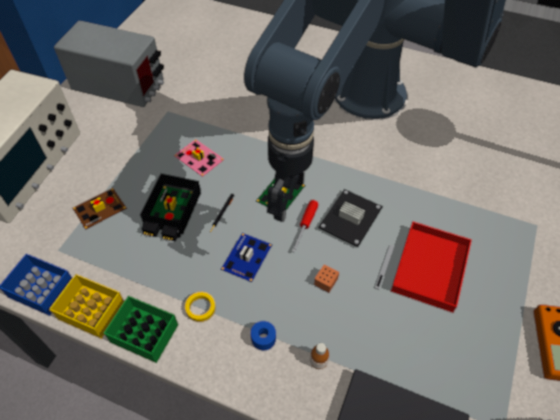

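View pics/side0.png

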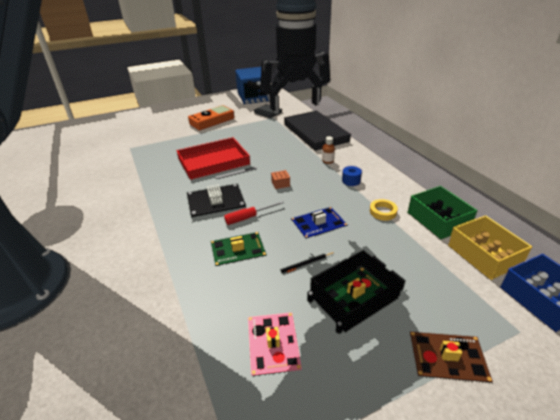

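View pics/wrist0.png

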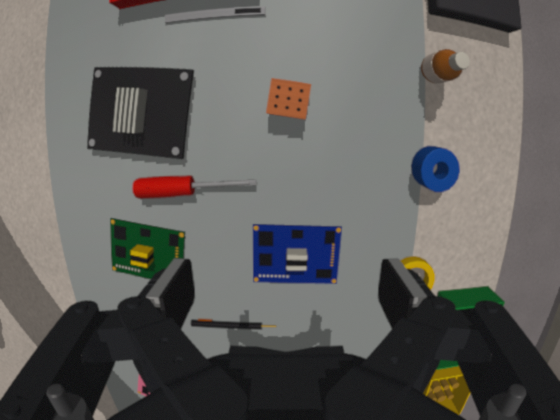

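Candidates for the faulty board in the scene view: the green one in the black housing (170,203), pink decoy (200,156), brown decoy (99,206), good green board (281,194) and blue board (247,257). The first fits the description. In the wrist view: cover (140,112), copper can (289,98), good board (147,248), blue board (297,254).

```bash
cat > h.py <<'E'
from plant import r
import cv2,numpy as np
def rays(n,px,c=None):
    c=c or r.calibration(n);px=np.atleast_2d(np.array(px,float))
    f=210/np.tan(np.radians(c["vfov"])/2);d=(px-[c["cx"],c["cy"]])/f
    if n=="wrist":
        t=np.linalg.norm(d,axis=1,keepdims=True);d=np.c_[d*np.sin(t)/np.maximum(t,1e-9),np.cos(t)]
    else: d=np.c_[d,np.ones(len(d))]
    d=d*[1,-1,-1];T=np.array(c["cam_to_world"]);return T[:3,3],d@T[:3,:3].T
def plane(n,px,z,c=None):
    o,d=rays(n,px,c);return o+d*((z-o[2])/d[:,2])[:,None]
def mask(im,lo,hi,box=None):
    m=cv2.inRange(cv2.cvtColor(im,cv2.COLOR_RGB2HSV),lo,hi)
    if box: k=np.zeros_like(m);x0,y0,x1,y1=box;k[y0:y1,x0:x1]=1;m=m*k
    return m
def rect(n,m,z,c=None):
    cs,_=cv2.findContours(m,cv2.RETR_EXTERNAL,cv2.CHAIN_APPROX_NONE)
    k=max(cs,key=cv2.contourArea)[:,0];p=plane(n,k,z,c)[:,:2]
    (cx,cy),(w,h),a=cv2.minAreaRect((p*1000).astype(np.float32))
    if w<h:w,h,a=h,w,a+90
    a=(a+90)%180-90
    return np.round([cx,cy,w,h,a],1)  # mm, angle of long axis
def save(im,f,box=None,s=1):
    if box:x0,y0,x1,y1=box;im=im[y0:y1,x0:x1]
    cv2.imwrite("pics/"+f,cv2.cvtColor(cv2.resize(im,None,fx=s,fy=s,interpolation=cv2.INTER_CUBIC),cv2.COLOR_RGB2BGR))
E
python3 - <<'E'
from h import *
L=lambda n:cv2.cvtColor(cv2.imread(f"pics/{n}0.png"),cv2.COLOR_BGR2RGB)
w=L("wrist");s=L("scene");d=L("side")
print("can",rect("wrist",mask(w,(0,90,60),(20,255,255),(255,65,325,130)),.03))
print("blue",rect("wrist",mask(w,(110,100,40),(130,255,255),(245,215,350,290)),.003))
print("cover",rect("wrist",mask(w,(0,0,0),(179,255,85),(80,55,200,165)),.014))
print("new",rect("wrist",mask(w,(40,70,20),(85,255,255),(100,210,190,285)),.003))
print("tray scene",rect("scene",mask(s,(0,120,60),(8,255,255),(385,215,480,315)),.03))
print("tray side",rect("side",mask(d,(0,120,60),(8,255,255),(170,130,255,180)),.03))
for p in [(170,176),(200,181)]: print("h scene rim",plane("scene",p,.048)[0])
print("hous scene",rect("scene",mask(s,(0,0,0),(179,255,70),(135,170,205,240)),.048))
print("hous side",rect("side",mask(d,(0,0,0),(179,255,70),(300,245,410,330)),.048))
print("fb scene",plane("scene",[(170,195)],.037),plane("side",[(357,283)],.037))
save(s,"c1.png",(130,165,210,245),7)
E
```

```text
can [626.4  93.8  42.   38.4  -9.2]
blue [636.2 -91.7 106.6  77.5  -1.7]
cover [448.6  89.4 136.5 104.8  -8.4]
new [435.1 -91.1  99.4  77.1  -9.2]
tray scene [513.8 294.9 192.7 135.7   1. ]
tray side [502.4 269.1 184.1 178.3   1. ]
h scene rim [ 0.52969796 -0.34381354  0.048     ]
h scene rim [ 0.51537988 -0.26975909  0.048     ]
hous scene [ 607.4 -300.9  176.4  117.     8.9]
hous side [ 573.7 -328.9  166.2  122.3    8.6]
fb scene [[ 0.57366832 -0.3207267   0.037     ]] [[ 0.58983729 -0.31610426  0.037     ]]
```

View pics/c1.png

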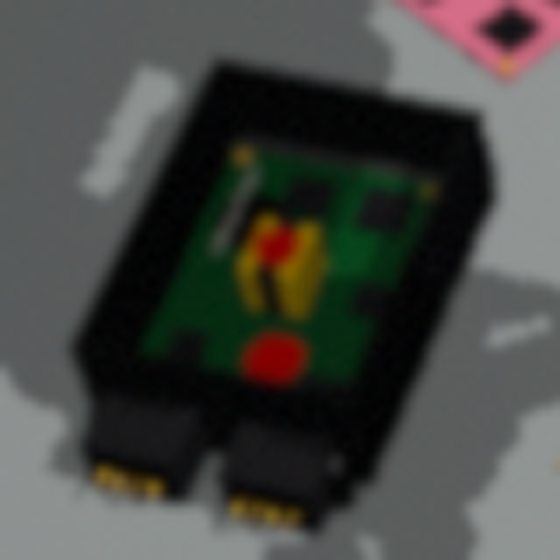

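The crop shows the green board with a red sticker on its face (275,360) and on the transformer (275,243), inside the black housing: the choice is confirmed. Now moving over it for a close look.

Emit:
send_rows:
  steps:
    - [[-0.01, -0.05, 0, 0, 0, 0.05, 1], [-0.02, -0.1, 0, 0, 0, 0.1, 1], [-0.03, -0.15, 0, 0, 0, 0.15, 1], [-0.04, -0.2, 0, 0, 0, 0.157, 1], [-0.045, -0.25, 0, 0, 0, 0.157, 1], [-0.045, -0.25, 0, 0, 0, 0.157, 1], [-0.045, -0.25, 0, 0, 0, 0.157, 1], [-0.045, -0.25, 0, 0, 0, 0.157, 1]]

```text
t: 1.15
ee_pos: [0.58, -0.2484, 0.2311]
ee_rot: [-180.0, -0.1, 99.1]
wrist_force: [-0.1, 0.4, 0.1]
width: 0.0855
grasp_force: 0.0
```

```bash
python3 - <<'E'
from h import *
c=r.calibration("wrist");s=r.sense();print(s["ee_pos"],s["ee_rot"])
w=r.read_camera("wrist");save(w,"w1.png")
y=mask(w,(18,120,60),(35,255,255))
cs,_=cv2.findContours(y,cv2.RETR_EXTERNAL,cv2.CHAIN_APPROX_NONE)
for k in cs:
    if cv2.contourArea(k)>60:
        x,yy,a,b=cv2.boundingRect(k);print((x,yy,a,b),plane("wrist",[(x+a/2,yy+b/2)],.037,c))
E
```

```text
[ 0.57995698 -0.24838853  0.23111798] [-1.79968863e+02 -5.29303635e-02  9.90880376e+01]
(305, 339, 14, 10) [[ 0.64586824 -0.44582042  0.037     ]]
(270, 249, 23, 7) [[ 0.5867931  -0.32218545  0.037     ]]
(448, 239, 85, 75) [[ 0.87169536 -0.32117293  0.037     ]]
(270, 231, 23, 14) [[ 0.58412867 -0.30500243  0.037     ]]
(318, 225, 4, 26) [[ 0.62615628 -0.2983904   0.037     ]]
(139, 223, 15, 22) [[ 0.4271535  -0.32732126  0.037     ]]
(446, 93, 47, 51) [[ 0.77292912 -0.13299913  0.037     ]]
(168, 32, 26, 13) [[ 0.44494927 -0.10462666  0.037     ]]
(216, 29, 12, 26) [[ 0.49046343 -0.10549665  0.037     ]]
(172, 21, 26, 12) [[ 0.44700474 -0.09135949  0.037     ]]
```

View pics/w1.png

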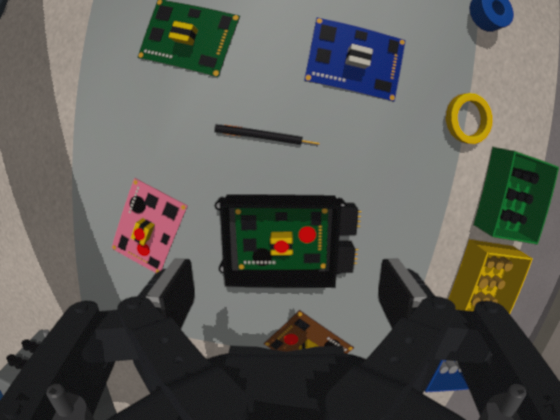

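The wrist view shows the housing at rows 196–286, columns 222–338, square with the tool, and the transformer's sticker at (281,247). Measuring it.

```bash
cat >> h.py <<'E'
def blobs(m,mn=8):
    n,_,st,ce=cv2.connectedComponentsWithStats(m)
    return [(ce[i].round(1),st[i]) for i in range(1,n) if st[i][4]>=mn]
E
python3 - <<'E'
from h import *
c=r.calibration("wrist");w=r.read_camera("wrist")
for n,im,box in(("wrist",w,(230,205,332,275)),("scene",r.read_camera("scene"),(145,180,200,235)),("side",r.read_camera("side"),(325,265,395,310))):
    hsv=mask(im,(0,150,90),(6,255,255),box)|mask(im,(174,150,90),(179,255,255),box)
    for ce,st in blobs(hsv): print(n,ce,st[:4],"top",plane(n,[ce],.037,c if n=="wrist" else None)[0][:2].round(4),"bd",plane(n,[ce],.015,c if n=="wrist" else None)[0][:2].round(4))
g=mask(w,(40,70,20),(85,255,255),(228,200,334,278))
print("board",rect("wrist",g,.015,c))
b=mask(w,(0,0,0),(179,255,45),(215,185,341,295))
print("rows at x=280 dark:",np.where(b[:,285])[0], "cols at 215",np.where(b[215])[0])
save(w,"c2.png",(205,180,365,300),5)
E
```

```text
wrist [306.5 234.2] [299 227  16  16] top [ 0.6108 -0.2963] bd [ 0.6135 -0.304 ]
wrist [280.9 246.1] [274 241  15  11] top [ 0.5851 -0.3147] bd [ 0.5862 -0.3236]
scene [169.2 199.9] [168 198   4   5] top [ 0.5872 -0.3151] bd [ 0.574  -0.3271]
scene [168.8 216.1] [165 213   8   7] top [ 0.6286 -0.2924] bd [ 0.6163 -0.3038]
side [362.3 282.5] [353 278  18   9] top [ 0.599  -0.3193] bd [ 0.6127 -0.3037]
board [ 585.3 -315.4  108.7   80.1    9.4]
rows at x=280 dark: [195 196 197 198 199 200 201 202 203 204 205 206 207 208 209 210 211 212
 213 214 215 216 217 218 219 220 256 257 269 270 271 272 273 274 275 276
 277 278 279 280 281 282 283 284 285 286 287] cols at 215 [220 221 222 223 224 225 226 227 228 229 230 231 232 233 234 235 236 239
 240 241 242 243 244 245 246 247 248 249 250 251 252 253 254 255 256 257
 258 259 260 261 262 263 266 267 268 269 270 271 272 273 274 275 276 277
 278 279 280 281 282 283 284 285 286 287 288 289 290 291 292 293 294 295
 296 297 298 299 300 301 302 303 304 305 306 307 308 309 310 311 312 313
 314 315 316 317 318 319 320 321 322 323 324 325 326 327 328 329 330 331
 332 333 334 335 336 337 338 339 340]
```

View pics/c2.png

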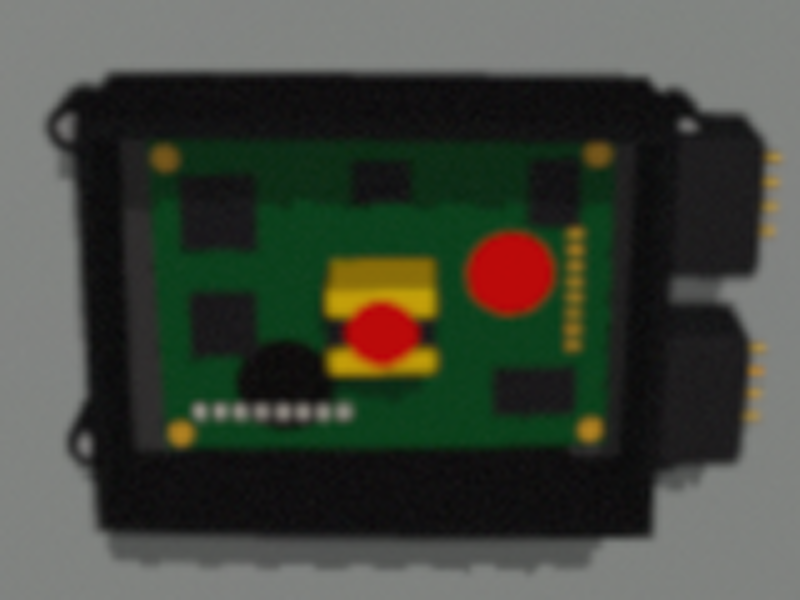

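```bash
python3 - <<'E'
from h import *
p=plane("wrist",[(205+100/5,180+530/5),(205+650/5,180+535/5)],.048)[:,:2]
d=p[1]-p[0];print(p,np.linalg.norm(d),np.degrees(np.arctan2(d[1],d[0])))
u=np.array([np.cos(.161),np.sin(.161)]);v=np.array([-u[1],u[0]]);print(p.mean(0)+.049*v)
E
```

```text
[[ 0.52903152 -0.37078338]
 [ 0.65369153 -0.35173124]] 0.12610750355977368 8.689436155831086
[ 0.58350657 -0.312891  ]
```

Emit:
send_rows:
  steps:
    - [[0.003, -0.04, -0.02, 0, 0, 0.006, 0.6], [0.0055, -0.065, -0.06, 0, 0, 0.006, 0.6], [0.0055, -0.065, -0.11, 0, 0, 0.006, 0.6], [0.0055, -0.065, -0.15, 0, 0, 0.006, 0.6], [0.0055, -0.065, -0.15, 0, 0, 0.006, 0.6], [0.0055, -0.065, -0.15, 0, 0, 0.006, 0.6], [0.0055, -0.065, -0.15, 0, 0, 0.006, 0.6]]

```text
t: 2.22
ee_pos: [0.587, -0.3158, 0.0839]
ee_rot: [179.8, 0.2, 99.4]
wrist_force: [0.8, 0.1, -0.2]
width: 0.051
grasp_force: 0.0
```

```bash
python3 - <<'E'
from h import *
s=r.sense();print(s["ee_pos"],s["ee_rot"],s["width"])
save(r.read_camera("wrist"),"w2.png")
E
```

```text
[ 0.58704602 -0.31580504  0.08392756] [179.8141582    0.20199903  99.36365221] 0.05102423868590539
```

View pics/w2.png

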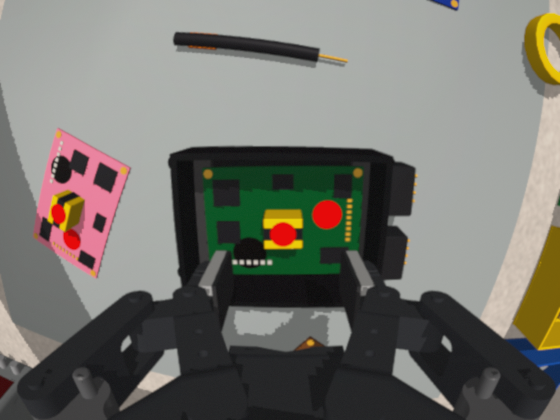

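Centred between the fingers (sticker at (284,234), fingertips at 228 and 345). Descending and gripping.

Emit:
send_rows:
  steps:
    - [[-0.001, 0, -0.03, 0, 0, 0, 0.6], [-0.001, 0, -0.05, 0, 0, 0, 0.6], [-0.001, 0, -0.062, 0, 0, 0, 0.6], [-0.001, 0, -0.062, 0, 0, 0, 0.6], [-0.001, 0, -0.062, 0, 0, 0, 0.6], [-0.001, 0, -0.062, 0, 0, 0, 0.6]]

```text
t: 3.02
ee_pos: [0.5851, -0.3154, 0.0201]
ee_rot: [179.9, 0.1, 99.3]
wrist_force: [0.6, -0.3, 0.0]
width: 0.0512
grasp_force: 0.0
```

Emit:
send_rows:
  steps:
    - [[0, 0, 0, 0, 0, 0, 0], [0, 0, 0, 0, 0, 0, 0], [0, 0, 0, 0, 0, 0, 0], [0, 0, 0, 0, 0, 0, 0], [0, 0, 0, 0, 0, 0, 0], [0, 0, 0, 0, 0, 0, 0]]

```text
t: 3.78
ee_pos: [0.5849, -0.3153, 0.02]
ee_rot: [179.9, 0.1, 99.3]
wrist_force: [0.2, 0.3, 6.2]
width: 0.0229
grasp_force: 60.8
```

Emit:
send_rows:
  steps:
    - [[0, 0, 0.01, 0, 0, 0, 0], [0, 0, 0.03, 0, 0, 0, 0], [0, 0, 0.06, 0, 0, 0, 0], [0, 0, 0.1, 0, 0, 0, 0], [0, 0, 0.14, 0, 0, 0, 0], [0, 0, 0.18, 0, 0, 0, 0], [0, 0, 0.2, 0, 0, 0, 0], [0, 0, 0.2, 0, 0, 0, 0]]

```text
t: 4.78
ee_pos: [0.5854, -0.3156, 0.2224]
ee_rot: [179.8, 0.2, 99.3]
wrist_force: [-0.4, 0.2, -1.0]
width: 0.0229
grasp_force: 60.0
```

Emit:
send_rows:
  steps:
    - [[-0.002, 0.02, 0, 0, 0, 0, 0], [-0.006, 0.05, 0, 0, 0, -0.02, 0], [-0.012, 0.09, 0, 0, 0, -0.04, 0], [-0.018, 0.135, 0, 0, 0, -0.06, 0], [-0.024, 0.18, 0, 0, 0, -0.08, 0], [-0.03, 0.225, 0, 0, 0, -0.1, 0], [-0.036, 0.27, 0, 0, 0, -0.12, 0], [-0.042, 0.315, 0, 0, 0, -0.14, 0], [-0.048, 0.36, 0, 0, 0, -0.16, 0], [-0.054, 0.405, 0, 0, 0, -0.164, 0], [-0.06, 0.44, 0, 0, 0, -0.164, 0], [-0.064, 0.465, 0, 0, 0, -0.164, 0], [-0.065, 0.48, 0, 0, 0, -0.164, 0], [-0.065, 0.48, 0, 0, 0, -0.164, 0], [-0.065, 0.48, 0, 0, 0, -0.164, 0]]

```text
t: 6.65
ee_pos: [0.5193, 0.1644, 0.219]
ee_rot: [-180.0, 0.0, 89.9]
wrist_force: [-0.3, 0.3, -1.4]
width: 0.0226
grasp_force: 60.0
```

```bash
python3 - <<'E'
from h import *
s=r.sense();print(s["ee_pos"],s["ee_rot"],s["width"],s["grasp_force"])
save(r.read_camera("wrist"),"w3.png")
E
```

```text
[0.51934528 0.16441759 0.2189663 ] [-1.79959257e+02  2.91793542e-02  8.99195917e+01] 0.022568434193788497 60.04044771194458
```

View pics/w3.png

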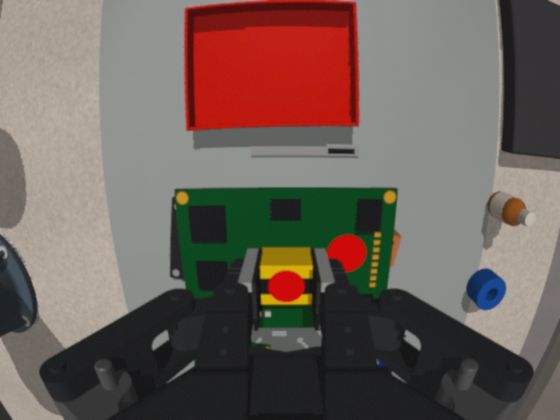

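The board hangs level; the tray's rim corners are near (186,5), (356,2), (358,126), (187,130).

```bash
python3 - <<'E'
from h import *
w=r.read_camera("wrist");c=r.calibration("wrist")
m=mask(w,(0,150,50),(6,255,255),(170,0,375,140))|mask(w,(174,150,50),(179,255,255),(170,0,375,140))
print(rect("wrist",m,.03,c));print(plane("wrist",[(186,5),(356,2),(358,126),(187,130)],.03,c).round(4))
E
```

```text
[503.5 295.9 177.6 134.5   1. ]
[[0.4152 0.3643 0.03  ]
 [0.5923 0.3636 0.03  ]
 [0.5933 0.2298 0.03  ]
 [0.4169 0.2273 0.03  ]]
```

Emit:
send_rows:
  steps:
    - [[-0.002, 0.02, 0, 0, 0, 0.01, 0], [-0.006, 0.06, -0.02, 0, 0, 0.017, 0], [-0.012, 0.1, -0.04, 0, 0, 0.017, 0], [-0.016, 0.131, -0.07, 0, 0, 0.017, 0], [-0.016, 0.131, -0.11, 0, 0, 0.017, 0], [-0.016, 0.131, -0.15, 0, 0, 0.017, 0], [-0.016, 0.131, -0.18, 0, 0, 0.017, 0], [-0.016, 0.131, -0.19, 0, 0, 0.017, 0], [-0.016, 0.131, -0.195, 0, 0, 0.017, 0], [-0.016, 0.131, -0.2, 0, 0, 0.017, 0], [-0.016, 0.131, -0.202, 0, 0, 0.017, 0], [-0.016, 0.131, -0.204, 0, 0, 0.017, 0], [-0.016, 0.131, -0.206, 0, 0, 0.017, 0], [-0.016, 0.131, -0.206, 0, 0, 0.017, 0], [-0.016, 0.131, -0.206, 0, 0, 0.017, 0]]

```text
t: 8.62
ee_pos: [0.5035, 0.296, 0.0134]
ee_rot: [180.0, -0.0, 90.9]
wrist_force: [0.1, -0.5, -2.2]
width: 0.0226
grasp_force: 60.0
```

Emit:
send_rows:
  steps:
    - [[0, 0, -0.001, 0, 0, 0, 0], [0, 0, -0.002, 0, 0, 0, 0], [0, 0, -0.002, 0, 0, 0, 0]]

```text
t: 9.0
ee_pos: [0.5036, 0.2961, 0.012]
ee_rot: [180.0, -0.0, 90.9]
wrist_force: [-1.3, -0.3, 5.1]
width: 0.0226
grasp_force: 60.8
```

Emit:
send_rows:
  steps:
    - [[0, 0, 0, 0, 0, 0, 0.3], [0, 0, 0, 0, 0, 0, 0.5], [0, 0, 0, 0, 0, 0, 0.5], [0, 0, 0, 0, 0, 0, 0.5], [0, 0, 0.03, 0, 0, 0, 0.5], [0, 0, 0.08, 0, 0, 0, 0.5], [0, 0, 0.14, 0, 0, 0, 0.5], [0, 0, 0.2, 0, 0, 0, 0.5], [0, 0, 0.22, 0, 0, 0, 0.5], [0, 0, 0.22, 0, 0, 0, 0.5]]

```text
t: 10.25
ee_pos: [0.5045, 0.2964, 0.2334]
ee_rot: [179.7, -0.1, 90.9]
wrist_force: [0.1, -0.8, -1.3]
width: 0.0427
grasp_force: 0.0
```

Emit:
send_rows:
  steps:
    - [[-0.01, -0.05, 0, 0, 0, -0.03, 0.6], [-0.02, -0.1, 0, 0, 0, -0.06, 0.6], [-0.03, -0.15, 0, 0, 0, -0.09, 0.6], [-0.04, -0.2, 0, 0, 0, -0.12, 0.6], [-0.05, -0.25, 0, 0, 0, -0.15, 0.6], [-0.06, -0.3, 0, 0, 0, -0.177, 0.6], [-0.06, -0.33, 0, 0, 0, -0.177, 0.6], [-0.06, -0.33, 0, 0, 0, -0.177, 0.6], [-0.06, -0.33, 0, 0, 0, -0.177, 0.6], [-0.06, -0.33, 0, 0, 0, -0.177, 0.6]]

```text
t: 11.5
ee_pos: [0.443, -0.0328, 0.2308]
ee_rot: [-179.9, -0.0, 80.9]
wrist_force: [0.6, -0.4, 1.2]
width: 0.0511
grasp_force: 0.0
```

```bash
python3 - <<'E'
from h import *
s=r.sense();print(s["ee_pos"],s["ee_rot"],s["width"],s["grasp_force"])
c=r.calibration("wrist");w=r.read_camera("wrist")
sc=r.read_camera("scene");t=cv2.resize(sc[210:320,375:490],(438,420),interpolation=cv2.INTER_CUBIC)
wc=w[150:350,180:400];wc=cv2.resize(wc,(350,318))
o=np.zeros((420,795,3),np.uint8);o[:,:438]=t;o[:318,440:790]=wc;save(o,"w4.png")
g=mask(w,(40,70,20),(85,255,255))
for ce,st in blobs(g,1500): print(ce,st)
print(rect("wrist",g,.003,c))
E
```

```text
[ 0.44301866 -0.03279393  0.23075288] [-1.79913215e+02 -2.95589614e-02  8.08639612e+01] 0.051145931844018756 0.0
[290.1 228.3] [ 245  199   90   61 3887]
[437.3 -91.7 106.2  76.9  -9.2]
```

View pics/w4.png

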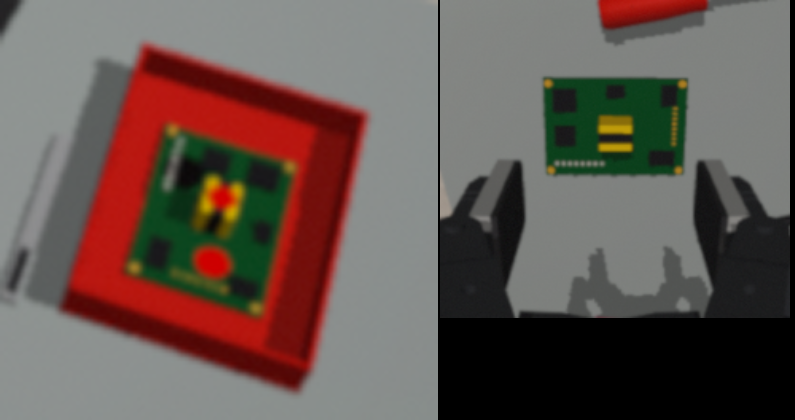

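Left: the faulty board lies flat in the tray. Right: the good board, without red, square to the tool. Descending on it.

Emit:
send_rows:
  steps:
    - [[-0.003, -0.03, -0.03, 0, 0, 0, 0.6], [-0.006, -0.059, -0.08, 0, 0, -0.002, 0.6], [-0.006, -0.059, -0.13, 0, 0, -0.002, 0.6], [-0.006, -0.059, -0.17, 0, 0, -0.002, 0.6], [-0.006, -0.059, -0.2, 0, 0, -0.002, 0.6], [-0.006, -0.059, -0.215, 0, 0, -0.002, 0.6], [-0.006, -0.059, -0.222, 0, 0, -0.002, 0.6], [-0.006, -0.059, -0.222, 0, 0, -0.002, 0.6], [-0.006, -0.059, -0.222, 0, 0, -0.002, 0.6], [-0.006, -0.059, -0.222, 0, 0, -0.002, 0.6]]

```text
t: 12.85
ee_pos: [0.438, -0.0931, 0.01]
ee_rot: [179.9, 0.0, 80.7]
wrist_force: [1.4, -0.5, 0.6]
width: 0.0511
grasp_force: 0.0
```

Emit:
send_rows:
  steps:
    - [[0, 0, 0, 0, 0, 0, 0], [0, 0, 0, 0, 0, 0, 0], [0, 0, 0, 0, 0, 0, 0], [0, 0, 0, 0, 0, 0, 0], [0, 0, 0, 0, 0, 0, 0], [0, 0, 0, 0, 0, 0, 0]]

```text
t: 13.6
ee_pos: [0.4377, -0.0931, 0.0099]
ee_rot: [179.9, 0.0, 80.7]
wrist_force: [-0.7, 0.8, 5.2]
width: 0.0224
grasp_force: 59.5
```

Emit:
send_rows:
  steps:
    - [[0, 0, 0.02, 0, 0, 0, 0], [0, 0, 0.05, 0, 0, 0, 0], [0, 0, 0.09, 0, 0, 0, 0], [0, 0, 0.13, 0, 0, 0, 0], [0, 0, 0.17, 0, 0, 0, 0], [0, 0, 0.2, 0, 0, 0, 0], [0.01, -0.02, 0.21, 0, 0, 0.03, 0], [0.035, -0.05, 0.21, 0, 0, 0.08, 0], [0.06, -0.08, 0.21, 0, 0, 0.13, 0], [0.085, -0.115, 0.21, 0, 0, 0.18, 0], [0.11, -0.135, 0.21, 0, 0, 0.23, 0], [0.135, -0.15, 0.21, 0, 0, 0.28, 0], [0.147, -0.157, 0.21, 0, 0, 0.317, 0], [0.147, -0.157, 0.21, 0, 0, 0.317, 0], [0.147, -0.157, 0.21, 0, 0, 0.317, 0], [0.147, -0.157, 0.21, 0, 0, 0.317, 0]]

```text
t: 15.6
ee_pos: [0.5836, -0.2491, 0.2194]
ee_rot: [-180.0, -0.0, 98.8]
wrist_force: [-0.2, 0.3, -0.6]
width: 0.0223
grasp_force: 59.1
```

```bash
python3 - <<'E'
from h import *
s=r.sense();print(s["ee_pos"],s["ee_rot"],s["width"],s["grasp_force"])
c=r.calibration("wrist");w=r.read_camera("wrist");save(w,"w5.png",(140,90,440,340),2.6)
E
```

```text
[ 0.58362277 -0.24914514  0.21939941] [-1.79956699e+02 -3.85522651e-02  9.88307220e+01] 0.022271465516331548 59.08480882644653
```

View pics/w5.png

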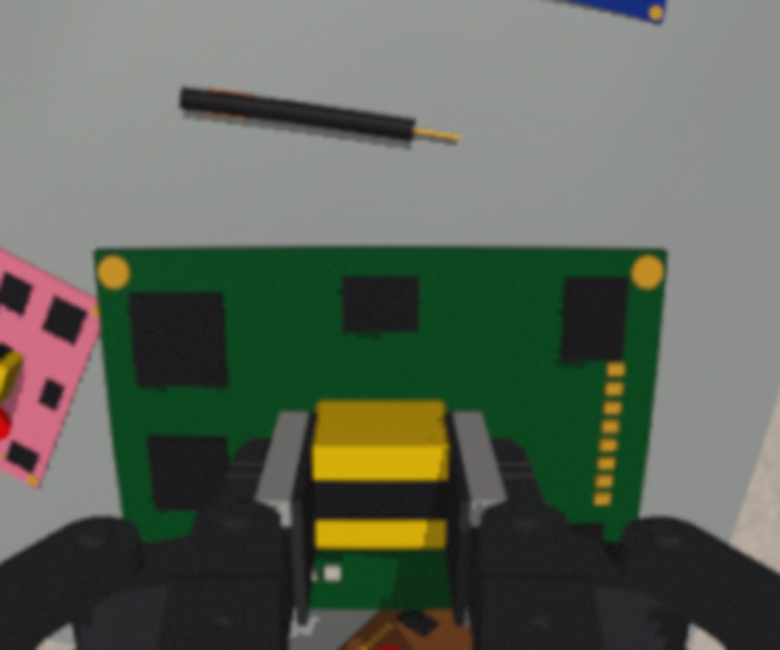

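The held board is level and square; its far edge runs from (97,250) to (665,250) in the crop. Working out its offset in the tool and the housing centre from the first scene view.

```bash
python3 - <<'E'
from h import *
s=r.sense();z=s["ee_pos"][2]-.0099+.003
p=plane("wrist",[(177.3,186.2),(395.8,186.2)],z)[:,:2];d=p[1]-p[0]
print("edge len",np.linalg.norm(d),"yaw",np.degrees(np.arctan2(d[1],d[0])))
u=d/np.linalg.norm(d);v=np.array([-u[1],u[0]]);cb=p.mean(0)-.039*v;print("board-TCP",cb-s["ee_pos"][:2])
f=lambda a:(130+a[0]/7,165+a[1]/7)
q=plane("scene",[f((215,65)),f((480,115)),f((78,352))],.048)[:,:2];print(q)
u=np.array([np.cos(.158),np.sin(.158)]);v=np.array([-u[1],u[0]])
print("W",q[:2].mean(0)+.064*u,np.linalg.norm(q[0]-q[1]),"S",q[[0,2]].mean(0)+.049*v,np.linalg.norm(q[0]-q[2]), np.degrees(np.arctan2(*(q[2]-q[0])[::-1])))
E
```

```text
edge len 0.10566352681697369 yaw 8.841585349428042
board-TCP [0.00042399 0.00100671]
[[ 0.53371698 -0.36723627]
 [ 0.51788504 -0.27228674]
 [ 0.65729908 -0.34599984]]
W [ 0.58900382 -0.30969153] 0.0962603946168175 S [ 0.5877982 -0.3082284] 0.1253934745036117 9.750515316598115
```

Emit:
send_rows:
  steps:
    - [[0.0005, -0.02, 0, 0, 0, 0, 0], [0.001, -0.045, -0.02, 0, 0, 0.005, 0], [0.0015, -0.065, -0.05, 0, 0, 0.005, 0], [0.0015, -0.065, -0.09, 0, 0, 0.005, 0], [0.0015, -0.065, -0.12, 0, 0, 0.005, 0], [0.0015, -0.065, -0.14, 0, 0, 0.005, 0], [0.0015, -0.065, -0.148, 0, 0, 0.005, 0], [0.0015, -0.065, -0.148, 0, 0, 0.005, 0], [0.0015, -0.065, -0.148, 0, 0, 0.005, 0]]

```text
t: 16.77
ee_pos: [0.5868, -0.3156, 0.0726]
ee_rot: [179.9, 0.1, 99.1]
wrist_force: [0.4, -1.1, -1.1]
width: 0.0227
grasp_force: 59.1
```

```bash
python3 - <<'E'
from h import *
s=r.sense();print(s["ee_pos"],s["ee_rot"],s["width"],s["grasp_force"])
w=r.read_camera("wrist");save(w,"w6.png",(140,110,440,330),2.6)
E
```

```text
[ 0.5868418  -0.31561689  0.07260124] [1.79897551e+02 1.15287807e-01 9.91246945e+01] 0.0226582296434801 59.06903564929962
```

View pics/w6.png

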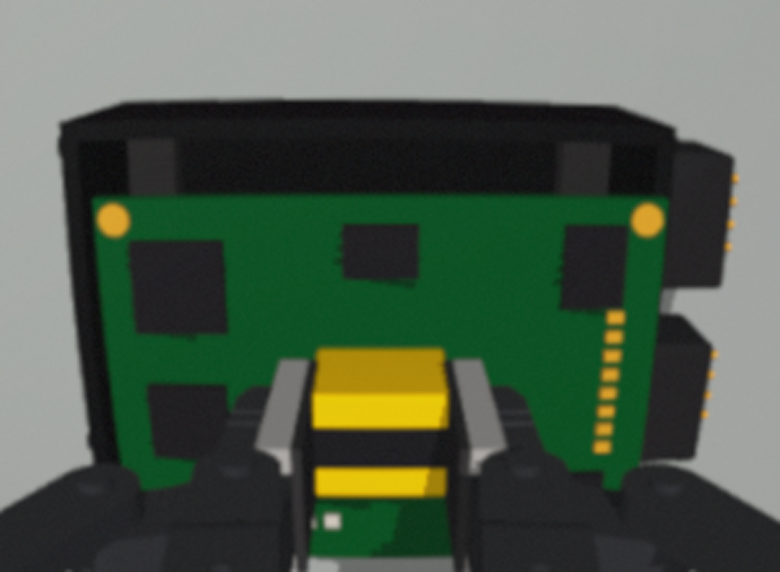

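The rim is in view: its far outer corners at (62,125) and (674,130) in the crop, ledges at columns 153 and 584; the board's far edge from (94,198) to (667,198), so it sits a little to +x.

```bash
python3 - <<'E'
from h import *
f=lambda L:[(140+a/2.6,110+b/2.6) for a,b in L]
def cen(px,z,h):
    p=plane("wrist",f(px),z)[:,:2];d=p[1]-p[0];l=np.linalg.norm(d);u=d/l;v=np.array([-u[1],u[0]])
    print(l,np.degrees(np.arctan2(d[1],d[0])));return p.mean(0)-h*v
b=cen([(94,198),(667,198)],.0657,.039)
h=cen([(62,125),(674,130)],.048,.049);i=cen([(80,141),(657,141)],.048,.045)
l=cen([(128,140),(610,140)],.012,.045)
print("b",b,"rimout",h,"rimin",i,"ledge",l,"diff",h-b,i-b,"TCP",r.sense()["ee_pos"])
E
```

```text
0.10668498405642735 9.106364372457353
0.12606277063376217 8.5506747735655
0.11860335836194909 9.034773455531935
0.11908316960871568 9.038666016004159
b [ 0.58725178 -0.31453981] rimout [ 0.58388229 -0.3137167 ] rimin [ 0.58423217 -0.31259141] ledge [ 0.58475071 -0.31738777] diff [-0.00336949  0.00082312] [-0.00301961  0.0019484 ] TCP [ 0.58685836 -0.315535    0.07273689]
```

Emit:
send_rows:
  steps:
    - [[-0.0025, 0.001, 0, 0, 0, 0, 0], [-0.0025, 0.001, -0.01, 0, 0, 0, 0], [-0.0025, 0.001, -0.02, 0, 0, 0, 0], [-0.0025, 0.001, -0.03, 0, 0, 0, 0], [-0.0025, 0.001, -0.038, 0, 0, 0, 0], [-0.0025, 0.001, -0.044, 0, 0, 0, 0], [-0.0025, 0.001, -0.047, 0, 0, 0, 0], [-0.0025, 0.001, -0.048, 0, 0, 0, 0], [-0.0025, 0.001, -0.048, 0, 0, 0, 0], [-0.0025, 0.001, -0.048, 0, 0, 0, 0]]

```text
t: 18.08
ee_pos: [0.5837, -0.3141, 0.0237]
ee_rot: [180.0, 0.0, 99.1]
wrist_force: [1.3, -0.8, -0.8]
width: 0.0223
grasp_force: 59.1
```

Emit:
send_rows:
  steps:
    - [[0, 0, -0.001, 0, 0, 0, 0], [0, 0, -0.002, 0, 0, 0, 0], [0, 0, -0.0025, 0, 0, 0, 0], [0, 0, -0.0025, 0, 0, 0, 0]]

```text
t: 18.58
ee_pos: [0.5836, -0.314, 0.022]
ee_rot: [180.0, 0.0, 99.1]
wrist_force: [-1.8, 0.9, 4.8]
width: 0.0224
grasp_force: 59.9
```

Emit:
send_rows:
  steps:
    - [[0, 0, 0, 0, 0, 0, 0.3], [0, 0, 0, 0, 0, 0, 0.55], [0, 0, 0, 0, 0, 0, 0.55], [0, 0, 0, 0, 0, 0, 0.55], [0, 0, 0.03, 0, 0, 0, 0.55], [0, 0, 0.08, 0, 0, 0, 0.55], [0, 0.03, 0.14, 0, 0, 0, 0.55], [0, 0.065, 0.2, 0, 0, 0, 0.55], [0, 0.065, 0.21, 0, 0, 0, 0.55], [0, 0.065, 0.21, 0, 0, 0, 0.55], [0, 0.065, 0.21, 0, 0, 0, 0.55]]

```text
t: 19.95
ee_pos: [0.5827, -0.2489, 0.2294]
ee_rot: [-179.9, -0.1, 99.1]
wrist_force: [0.1, -1.3, -0.1]
width: 0.047
grasp_force: 0.0
```

```bash
python3 - <<'E'
from h import *
s=r.sense();print(s["ee_pos"],s["ee_rot"])
c=r.calibration("wrist");w=r.read_camera("wrist")
g=mask(w,(40,70,20),(85,255,255),(215,180,350,300))
print("board",rect("wrist",g,.015,c))
y=mask(w,(18,120,40),(35,255,255),(255,210,320,280))
print(blobs(y,15))
k=np.argwhere(y)[:,::-1]
save(w,"w7.png",(205,180,365,300),5)
E
```

```text
[ 0.58273425 -0.24892074  0.22941046] [-1.79894155e+02 -7.89722487e-02  9.90927473e+01]
board [ 584.1 -315.   108.9   77.8    9.1]
[(array([316.6, 235.6]), array([315, 223,   4,  26,  91], dtype=int32)), (array([277.7, 235.7]), array([266, 229,  24,  14, 312], dtype=int32)), (array([277.3, 249.9]), array([266, 246,  24,   8, 164], dtype=int32)), (array([318.2, 264.4]), array([317, 262,   3,   6,  15], dtype=int32))]
```

View pics/w7.png

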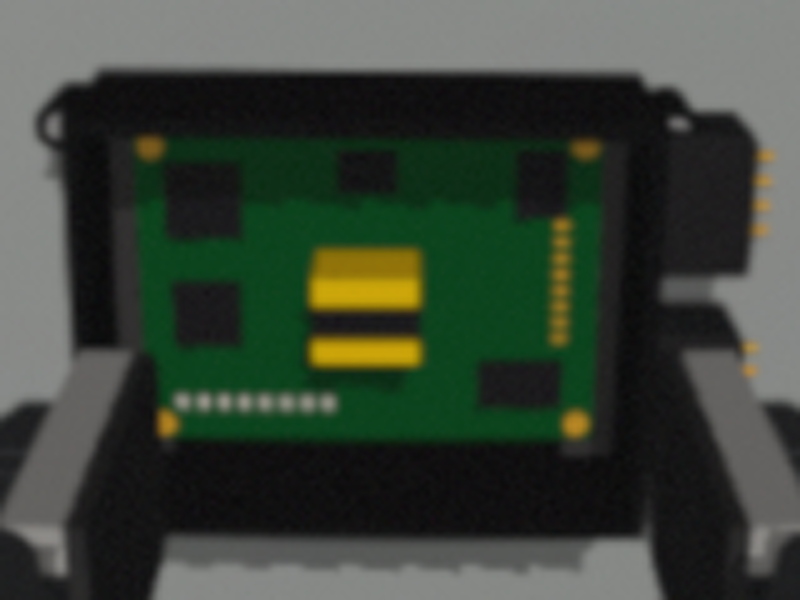

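The good board lies flat in the housing, transformer top centre near (278,244). Next the can.

Emit:
send_rows:
  steps:
    - [[0.005, 0.04, 0, 0, 0, -0.03, 0.8], [0.01, 0.09, 0, 0, 0, -0.08, 0.8], [0.015, 0.14, 0, 0, 0, -0.13, 0.8], [0.02, 0.19, 0, 0, 0, -0.18, 0.8], [0.025, 0.24, 0, 0, 0, -0.23, 0.8], [0.03, 0.29, 0, 0, 0, -0.28, 0.8], [0.035, 0.34, 0, 0, 0, -0.319, 0.8], [0.04, 0.38, 0, 0, 0, -0.319, 0.8], [0.043, 0.4, 0, 0, 0, -0.319, 0.8], [0.043, 0.4, 0, 0, 0, -0.319, 0.8], [0.043, 0.4, 0, 0, 0, -0.319, 0.8], [0.043, 0.4, 0, 0, 0, -0.319, 0.8]]

```text
t: 21.5
ee_pos: [0.6265, 0.1493, 0.2307]
ee_rot: [-180.0, 0.0, 80.7]
wrist_force: [0.0, 0.2, 0.1]
width: 0.0682
grasp_force: 0.0
```

```bash
python3 - <<'E'
from h import *
s=r.sense();print(s["ee_pos"],s["ee_rot"])
c=r.calibration("wrist");w=r.read_camera("wrist")
m=mask(w,(0,90,60),(20,255,255),(240,190,335,290))
for ce,st in blobs(m,50): print(ce,st)
V=cv2.cvtColor(w,cv2.COLOR_RGB2HSV)[...,2]
print(V[195:285,280])
print("whole",rect("wrist",m,.03,c)); m2=mask(w,(0,90,130),(20,255,255),(240,190,335,290));print("bright",rect("wrist",m2,.03,c))
E
```

```text
[0.62653645 0.14931812 0.23070521] [-1.79980725e+02  2.77934173e-02  8.07141992e+01]
[293.9 230.1] [ 276  211   37   39 1428]
[137 137 136 137 137 136 135 136 136 136 136 136 136 135 132 127 116 111
 113 113 115 114 123 148 153 155 159 159 157 154 154 158 163 164 164 165
 162 158 157 157 161 161 159 158 159 161 160 157 157 160 160 161 162 157
 142 105  88  89  91  95  98 108 123 132 134 134 134 134 134 135 134 134
 135 133 134 134 133 134 133 133 134 133 132 133 134 133 133 133 131 133]
whole [627.1  98.2  45.   41.   80.6]
bright [626.1  94.6  41.   38.1  -7.8]
```

Emit:
send_rows:
  steps:
    - [[0, -0.03, -0.03, 0, 0, 0, 0.8], [0, -0.055, -0.08, 0, 0, 0.005, 0.8], [0, -0.055, -0.13, 0, 0, 0.005, 0.8], [0, -0.055, -0.17, 0, 0, 0.005, 0.8], [0, -0.055, -0.2, 0, 0, 0.005, 0.8], [0, -0.055, -0.215, 0, 0, 0.005, 0.8], [0, -0.055, -0.221, 0, 0, 0.005, 0.8], [0, -0.055, -0.221, 0, 0, 0.005, 0.8], [0, -0.055, -0.221, 0, 0, 0.005, 0.8]]

```text
t: 22.68
ee_pos: [0.6275, 0.096, 0.0111]
ee_rot: [179.9, -0.0, 81.1]
wrist_force: [0.7, 0.2, -1.1]
width: 0.0685
grasp_force: 0.0
```

Emit:
send_rows:
  steps:
    - [[0, 0, 0, 0, 0, 0, 0], [0, 0, 0, 0, 0, 0, 0], [0, 0, 0, 0, 0, 0, 0], [0, 0, 0, 0, 0, 0, 0], [0, 0, 0, 0, 0, 0, 0], [0, 0, 0, 0, 0, 0, 0]]

```text
t: 23.42
ee_pos: [0.6274, 0.0961, 0.011]
ee_rot: [179.9, -0.0, 81.1]
wrist_force: [-1.0, 0.2, 6.3]
width: 0.0408
grasp_force: 62.3
```

Emit:
send_rows:
  steps:
    - [[0, 0, 0.02, 0, 0, 0, 0], [0, 0, 0.06, 0, 0, 0, 0], [0, 0, 0.11, 0, 0, 0, 0], [0, 0, 0.16, 0, 0, 0, 0], [-0.003, -0.03, 0.18, 0, 0, 0.02, 0], [-0.008, -0.075, 0.18, 0, 0, 0.06, 0], [-0.013, -0.12, 0.18, 0, 0, 0.1, 0], [-0.018, -0.165, 0.18, 0, 0, 0.14, 0], [-0.023, -0.21, 0.18, 0, 0, 0.18, 0], [-0.028, -0.255, 0.18, 0, 0, 0.22, 0], [-0.033, -0.3, 0.18, 0, 0, 0.26, 0], [-0.038, -0.345, 0.18, 0, 0, 0.3, 0], [-0.041, -0.385, 0.16, 0, 0, 0.314, 0], [-0.0435, -0.408, 0.13, 0, 0, 0.314, 0], [-0.0435, -0.408, 0.1, 0, 0, 0.314, 0], [-0.0435, -0.408, 0.085, 0, 0, 0.314, 0], [-0.0435, -0.408, 0.08, 0, 0, 0.314, 0], [-0.0435, -0.408, 0.08, 0, 0, 0.314, 0], [-0.0435, -0.408, 0.08, 0, 0, 0.314, 0], [-0.0435, -0.408, 0.08, 0, 0, 0.314, 0]]

```text
t: 25.92
ee_pos: [0.5836, -0.3121, 0.0909]
ee_rot: [179.9, 0.1, 99.1]
wrist_force: [-0.4, 0.4, -0.8]
width: 0.0408
grasp_force: 61.6
```

```bash
python3 - <<'E'
from h import *
s=r.sense();print(s["ee_pos"],s["ee_rot"],s["width"],s["grasp_force"])
w=r.read_camera("wrist");save(w,"w8.png",(140,110,440,330),2.6)
E
```

```text
[ 0.58356966 -0.31208869  0.09086903] [1.79928895e+02 7.63191914e-02 9.91340890e+01] 0.04082706156037904 61.59959703683853
```

View pics/w8.png

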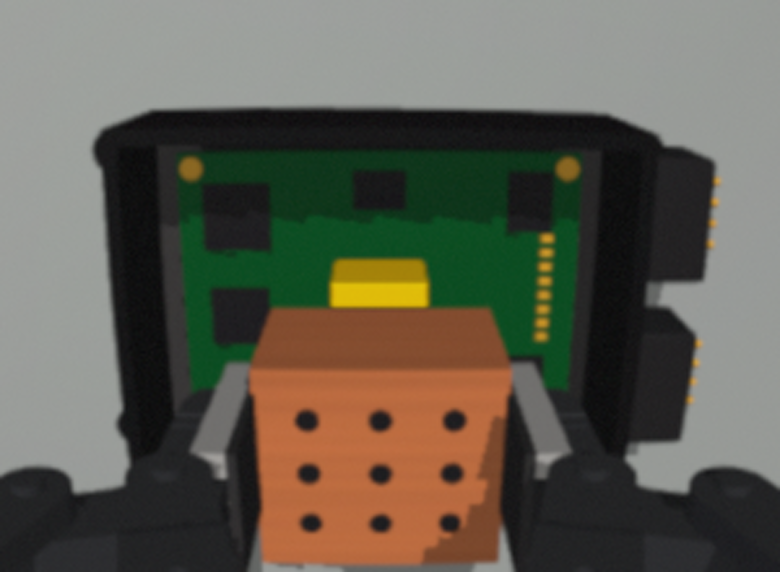

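The can hangs level above the transformer; transformer top far edge (332,282)-(428,282), can lower far edge (270,308)-(491,308), upper far edge (252,369)-(510,369).

```bash
python3 - <<'E'
from h import *
f=lambda L:[(140+a/2.6,110+b/2.6) for a,b in L]
def cen(px,z,h):
    p=plane("wrist",f(px),z)[:,:2];d=p[1]-p[0];l=np.linalg.norm(d);u=d/l;v=np.array([-u[1],u[0]])
    return (p.mean(0)-h*v).round(4),round(l,4),np.degrees(np.arctan2(d[1],d[0])).round(1)
print("tr",cen([(330,282),(429,282)],.037,.010));print("canb",cen([(270,308),(491,308)],.080,.019));print("cant",cen([(252,369),(510,369)],.110,.019))
print("holes N",cen([(191,169),(568,168)],.015,.0345))
E
```

```text
tr (array([ 0.5839, -0.3128]), np.float64(0.024), np.float64(9.1))
canb (array([ 0.5842, -0.3136]), np.float64(0.0423), np.float64(9.1))
cant (array([ 0.5842, -0.3135]), np.float64(0.0408), np.float64(9.1))
holes N (array([ 0.584 , -0.3128]), np.float64(0.0996), np.float64(9.3))
```

Emit:
send_rows:
  steps:
    - [[0, 0.0005, -0.015, 0, 0, 0, 0], [0, 0.0005, -0.03, 0, 0, 0, 0], [0, 0.0005, -0.045, 0, 0, 0, 0], [0, 0.0005, -0.055, 0, 0, 0, 0], [0, 0.0005, -0.06, 0, 0, 0, 0], [0, 0.0005, -0.063, 0, 0, 0, 0], [0, 0.0005, -0.064, 0, 0, 0, 0], [0, 0.0005, -0.064, 0, 0, 0, 0], [0, 0.0005, -0.064, 0, 0, 0, 0]]

```text
t: 27.1
ee_pos: [0.5832, -0.3116, 0.0262]
ee_rot: [180.0, 0.0, 99.1]
wrist_force: [0.4, 0.5, 0.1]
width: 0.0405
grasp_force: 61.7
```

Emit:
send_rows:
  steps:
    - [[0, 0, -0.001, 0, 0, 0, 0], [0, 0, -0.0015, 0, 0, 0, 0], [0, 0, -0.0015, 0, 0, 0, 0]]

```text
t: 27.48
ee_pos: [0.5833, -0.3117, 0.026]
ee_rot: [180.0, 0.0, 99.1]
wrist_force: [-1.5, 1.1, 6.5]
width: 0.0408
grasp_force: 62.6
```

Emit:
send_rows:
  steps:
    - [[0, 0, 0, 0, 0, 0, 0.6], [0, 0, 0, 0, 0, 0, 0.75], [0, 0, 0, 0, 0, 0, 0.75], [0, 0, 0, 0, 0, 0, 0.75], [0, 0, 0.03, 0, 0, 0, 0.75], [0, 0, 0.08, 0, 0, 0, 0.75], [0, 0, 0.14, 0, 0, 0, 0.75], [0, 0.03, 0.19, 0, 0, 0, 0.75], [0, 0.065, 0.205, 0, 0, 0, 0.75], [0, 0.065, 0.205, 0, 0, 0, 0.75], [0, 0.065, 0.205, 0, 0, 0, 0.75]]

```text
t: 28.85
ee_pos: [0.5828, -0.2466, 0.2288]
ee_rot: [-180.0, 0.0, 99.1]
wrist_force: [-0.6, 0.3, -0.1]
width: 0.0638
grasp_force: 0.0
```

```bash
python3 - <<'E'
from h import *
s=r.sense();print(s["ee_pos"],s["ee_rot"])
c=r.calibration("wrist");w=r.read_camera("wrist")
m2=mask(w,(0,90,130),(20,255,255),(235,200,325,290));print("can",rect("wrist",m2,.045,c))
E
```

```text
[ 0.58276032 -0.2466268   0.22879894] [-1.79959242e+02  1.14515504e-03  9.91295898e+01]
can [ 582.8 -312.9   40.7   36.5    9.4]
```

Emit:
send_rows:
  steps:
    - [[-0.01, 0.04, 0, 0, 0, -0.03, 0.6], [-0.025, 0.085, 0, 0, 0, -0.07, 0.6], [-0.04, 0.13, 0, 0, 0, -0.11, 0.6], [-0.055, 0.175, 0, 0, 0, -0.15, 0.6], [-0.07, 0.22, 0, 0, 0, -0.19, 0.6], [-0.085, 0.265, 0, 0, 0, -0.23, 0.6], [-0.1, 0.31, 0, 0, 0, -0.27, 0.6], [-0.115, 0.35, 0, 0, 0, -0.309, 0.6], [-0.13, 0.385, 0, 0, 0, -0.309, 0.6], [-0.135, 0.4, 0, 0, 0, -0.309, 0.6], [-0.135, 0.4, 0, 0, 0, -0.309, 0.6], [-0.135, 0.4, 0, 0, 0, -0.309, 0.6], [-0.135, 0.4, 0, 0, 0, -0.309, 0.6]]

```text
t: 30.52
ee_pos: [0.4487, 0.1525, 0.2292]
ee_rot: [180.0, 0.0, 81.3]
wrist_force: [0.6, -0.1, 0.5]
width: 0.051
grasp_force: 0.0
```

```bash
python3 - <<'E'
from h import *
s=r.sense();print(s["ee_pos"],s["ee_rot"])
c=r.calibration("wrist");w=r.read_camera("wrist")
save(w,"w9.png",(180,150,400,315),3.5)
print("cover",rect("wrist",mask(w,(0,0,0),(179,255,85),(190,160,385,275)),.014,c))
E
```

```text
[0.44874249 0.15247075 0.22922191] [1.79986053e+02 1.33059627e-02 8.13050864e+01]
cover [452.8  90.2 146.8 105.2  -8.6]
```

View pics/w9.png

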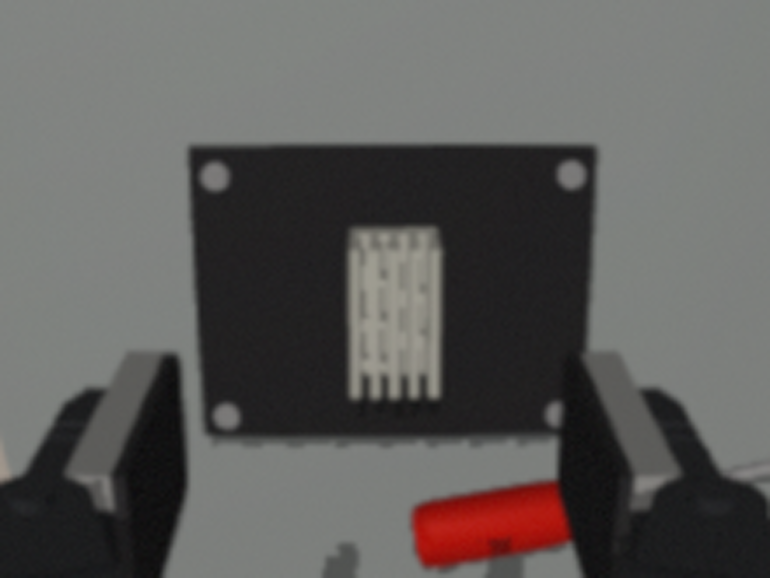

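Cover: plate corners (190,147), (597,147), (585,435), (207,435), fin tops from (349,247) to (441,400) in the crop.

```bash
python3 - <<'E'
from h import *
f=lambda L:[(180+a/3.5,150+b/3.5) for a,b in L]
for L,z in(([(190,147),(597,147),(585,435),(207,435)],.014),([(349,247),(441,247),(441,400),(349,400)],.038)):
    p=plane("wrist",f(L),z)[:,:2];d=p[1]-p[0];print(p.mean(0),np.linalg.norm(d),np.linalg.norm(p[2]-p[1]),np.degrees(np.arctan2(d[1],d[0])))
E
```

```text
[0.4472397  0.09069721] 0.13209788157388846 0.1041161388798528 -8.64994557570064
[0.4465414 0.0905495] 0.028243753489932327 0.051835859422202375 -8.719460048315092
```

Emit:
send_rows:
  steps:
    - [[-0.001, -0.03, -0.03, 0, 0, 0, 0.6], [-0.0017, -0.062, -0.08, 0, 0, 0, 0.6], [-0.0017, -0.062, -0.13, 0, 0, 0, 0.6], [-0.0017, -0.062, -0.17, 0, 0, 0, 0.6], [-0.0017, -0.062, -0.195, 0, 0, 0, 0.6], [-0.0017, -0.062, -0.205, 0, 0, 0, 0.6], [-0.0017, -0.062, -0.21, 0, 0, 0, 0.6], [-0.0017, -0.062, -0.21, 0, 0, 0, 0.6], [-0.0017, -0.062, -0.21, 0, 0, 0, 0.6]]

```text
t: 31.7
ee_pos: [0.4469, 0.0915, 0.0201]
ee_rot: [179.9, -0.0, 81.4]
wrist_force: [0.5, 1.2, -0.1]
width: 0.0515
grasp_force: 0.0
```

Emit:
send_rows:
  steps:
    - [[0, 0, 0, 0, 0, 0, 0], [0, 0, 0, 0, 0, 0, 0], [0, 0, 0, 0, 0, 0, 0], [0, 0, 0, 0, 0, 0, 0], [0, 0, 0, 0, 0, 0, 0], [0, 0, 0, 0, 0, 0, 0]]

```text
t: 32.45
ee_pos: [0.4467, 0.0916, 0.0202]
ee_rot: [179.9, -0.0, 81.4]
wrist_force: [-1.2, 1.0, 6.2]
width: 0.0266
grasp_force: 60.4
```

Emit:
send_rows:
  steps:
    - [[0, 0, 0.01, 0, 0, 0, 0], [0, 0, 0.03, 0, 0, 0, 0], [0, 0, 0.06, 0, 0, 0, 0], [0, 0, 0.1, 0, 0, 0, 0], [0, 0, 0.14, 0, 0, 0, 0], [0.008, -0.02, 0.17, 0, 0, 0.02, 0], [0.022, -0.06, 0.18, 0, 0, 0.05, 0], [0.037, -0.105, 0.18, 0, 0, 0.09, 0], [0.052, -0.15, 0.18, 0, 0, 0.13, 0], [0.067, -0.195, 0.18, 0, 0, 0.17, 0], [0.082, -0.24, 0.18, 0, 0, 0.21, 0], [0.097, -0.285, 0.18, 0, 0, 0.25, 0], [0.112, -0.33, 0.18, 0, 0, 0.29, 0], [0.126, -0.37, 0.17, 0, 0, 0.309, 0], [0.135, -0.395, 0.15, 0, 0, 0.309, 0], [0.1375, -0.404, 0.12, 0, 0, 0.309, 0], [0.1375, -0.404, 0.09, 0, 0, 0.309, 0], [0.1375, -0.404, 0.075, 0, 0, 0.309, 0], [0.1375, -0.404, 0.075, 0, 0, 0.309, 0], [0.1375, -0.404, 0.075, 0, 0, 0.309, 0]]

```text
t: 34.95
ee_pos: [0.5845, -0.3127, 0.0956]
ee_rot: [179.9, 0.1, 99.1]
wrist_force: [-0.3, -0.3, -2.1]
width: 0.0266
grasp_force: 59.4
```

Emit:
send_rows:
  steps:
    - [[0, 0, 0, 0, 0, 0, 0], [0, 0, 0, 0, 0, 0, 0]]

```text
t: 35.2
ee_pos: [0.5843, -0.3127, 0.0954]
ee_rot: [179.9, 0.1, 99.1]
wrist_force: [0.2, -0.3, -2.2]
width: 0.0266
grasp_force: 59.4
```

```bash
python3 - <<'E'
from h import *
s=r.sense();print(s["ee_pos"],s["ee_rot"],s["width"],s["grasp_force"])
w=r.read_camera("wrist");save(w,"w10.png",(120,110,460,330),2.35)
E
```

```text
[ 0.5842639  -0.31269828  0.09540097] [1.79930389e+02 7.66737851e-02 9.91211865e+01] 0.026554764831563687 59.437665939331055
```

View pics/w10.png

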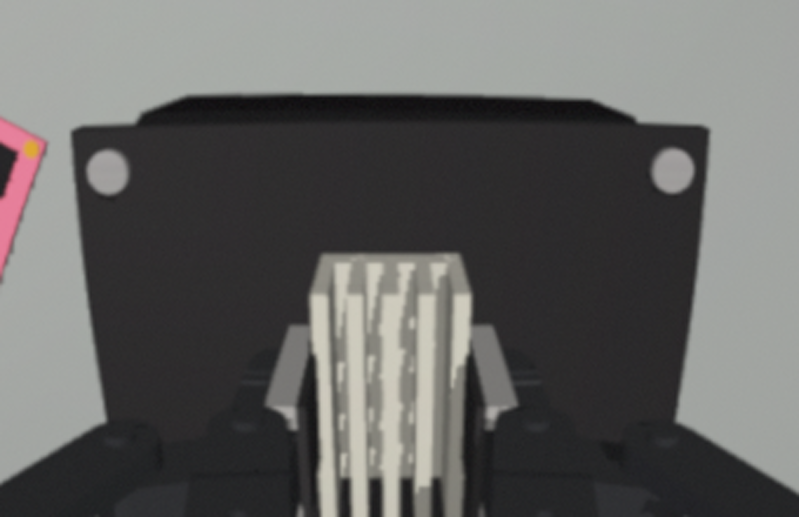

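Cover level, its far edge from (73,130) to (708,129), the housing's far wall just showing above it.

```bash
python3 - <<'E'
from h import *
f=lambda L:[(120+a/2.35,110+b/2.35) for a,b in L]
p=plane("wrist",f([(73,130),(708,129)]),.0894)[:,:2];d=p[1]-p[0];l=np.linalg.norm(d);u=d/l;v=np.array([-u[1],u[0]])
print(p.mean(0)-.052*v,l,np.degrees(np.arctan2(d[1],d[0])))
E
```

```text
[ 0.58481871 -0.31371444] 0.1305243121632708 9.203211773557841
```

Emit:
send_rows:
  steps:
    - [[-0.0005, 0.0005, -0.01, 0, 0, 0, 0], [-0.0005, 0.0005, -0.018, 0, 0, 0, 0], [-0.0005, 0.0005, -0.025, 0, 0, 0, 0], [-0.0005, 0.0005, -0.03, 0, 0, 0, 0], [-0.0005, 0.0005, -0.033, 0, 0, 0, 0], [-0.0005, 0.0005, -0.034, 0, 0, 0, 0], [-0.0005, 0.0005, -0.034, 0, 0, 0, 0], [-0.0005, 0.0005, -0.034, 0, 0, 0, 0]]

```text
t: 36.25
ee_pos: [0.5835, -0.3121, 0.0605]
ee_rot: [180.0, 0.0, 99.1]
wrist_force: [-0.1, -0.3, -1.8]
width: 0.0268
grasp_force: 59.5
```

Emit:
send_rows:
  steps:
    - [[0, 0, -0.001, 0, 0, 0, 0], [0, 0, -0.0015, 0, 0, 0, 0], [0, 0, -0.0015, 0, 0, 0, 0]]

```text
t: 36.62
ee_pos: [0.5835, -0.3122, 0.0602]
ee_rot: [180.0, 0.0, 99.1]
wrist_force: [-1.8, 1.0, 4.7]
width: 0.0267
grasp_force: 60.5
```

Contact at exactly the expected height. Releasing and backing off.

Emit:
send_rows:
  steps:
    - [[0, 0, 0, 0, 0, 0, 0.3], [0, 0, 0, 0, 0, 0, 0.6], [0, 0, 0, 0, 0, 0, 0.6], [0, 0, 0, 0, 0, 0, 0.6], [0, 0, 0.03, 0, 0, 0, 0.6], [0, 0, 0.08, 0, 0, 0, 0.6], [0, 0.03, 0.13, 0, 0, 0, 0.6], [0, 0.07, 0.17, 0, 0, 0, 0.6], [0, 0.07, 0.17, 0, 0, 0, 0.6], [0, 0.07, 0.17, 0, 0, 0, 0.6], [0, 0.07, 0.17, 0, 0, 0, 0.6]]

```text
t: 38.0
ee_pos: [0.5825, -0.2425, 0.227]
ee_rot: [-179.9, -0.1, 99.1]
wrist_force: [-0.8, 0.2, 0.1]
width: 0.051
grasp_force: 0.0
```

```bash
python3 - <<'E'
from h import *
d=r.read_camera("side");w=r.read_camera("wrist")
a=cv2.resize(d[230:350,285:425],(420,360),interpolation=cv2.INTER_CUBIC);b=cv2.resize(w[150:330,190:380],(376,356))
o=np.zeros((360,800,3),np.uint8);o[:,:420]=a;o[:356,422:798]=b;save(o,"w11.png")
E
```

```text
(no output)
```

View pics/w11.png

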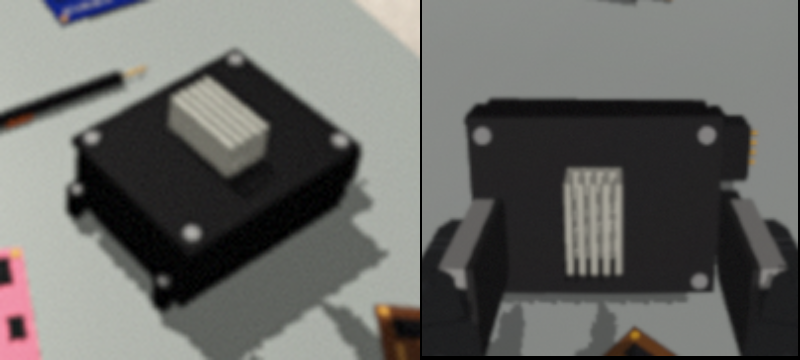

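Both views show the cover flat and square on the housing, with the gripper clear of it. Handing in.

```bash
python3 -c "
from plant import r
print(r.job_done())"
```

```text
the job is handed in; nothing more can be done
None
```

I handed the job in at about 38 s of robot time: the faulty board is in the red tray, and the good board, shield can and cover are in place on the housing; hand-in returned no verdict.

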